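# Tip a four-way tube rack over for loading

### The job

The next samples come in 1.5 ml tubes, so get the four-way tube rack ready for them: it stands on its narrow side, and each of its two broad sides has 32 holes, wide ones (for 1.5 ml tubes) on one and small ones on the other. Push it over with the fingertips, on the spot, so that it ends lying flat on the bench with the 32 wide holes facing up. Do not pinch it between the fingers, lift it or shove it away along the bench, and leave the other things around it alone.

Things in the scene. Friction and masses are not known exactly. Their poses are not given: they have to be found in the camera images.
- rack: Four-way tube rack: loose hollow plastic block 51 x 172 x 93 mm (x, y, z), standing on a narrow side on the bench (z = 0), any heading. Origin: centre of the underside as it stands. +x: out of the broad side with 32 WIDE holes (12 mm); -x: out of the broad side with 32 SMALL holes (7.5 mm), both 4 x 8; y: its length; +z: out of the narrow side with four 30 mm holes, up at the start.
- rack_mid (a point): Centre of the rack block; 46 mm above the bench standing, 25.5 mm lying flat on a broad side. The rack weighs 0.15 to 0.31 kg. Friction on the bench is 0.5 to 0.7: pushed 65 to 85 mm up the rack tips, pushed below about 50 mm it may only slide.
- rack_foot (a point): Middle of the rack's lower long edge on the small-hole side as it stands: the edge it should turn about. Pushed on one broad side, the rack tips away from the push and lands with that side up; at 29 degrees of lean (35 to 40 mm of push at 70 mm height) it passes its balance and falls by itself.
- rack_heel (a point): Middle of the rack's lower long edge on the wide-hole side as it stands; it rises as the rack tips.
- rack_top_wide (a point): Middle of the rack's upper long edge on the wide-hole side as it stands, 93 mm up; the rack reaches up to 107 mm high while it turns.
- rack_top_small (a point): Middle of the rack's upper long edge on the small-hole side as it stands.
- beaker: Bystander: small glass beaker, 51 mm across, 70 mm tall, standing loose beyond one end of the rack, its axis 137 mm or more from the rack's middle, its wall 25 mm or so from the rack's end. Origin: centre of its underside, z up.
- jar: Bystander: lidded glass jar, 46 mm across, 60 mm tall, standing loose beyond the other end of the rack. Origin: centre of its underside, z up.
- wash_bottle: Bystander: white wash bottle with a bent nozzle, 68 mm across, 185 mm tall, standing loose far to one side. Origin: centre of its underside, z up.
- tip_box: Bystander: closed pipette-tip box, 86 x 124 x 68 mm, standing loose far to the other side. Origin: centre of its underside, z up.
Mind the look-alikes: they are no part of the job. What is shaped like the rack but orange is not meant.

How it is judged:
By the outcome, as a careful person would: the job done as asked, in the order asked, and still so for the second after the job is handed in, with the robot touching nothing.
It also fails if it takes over 32 s, if anything falls off the work surface, if the arm or the gripper's body presses on something with over 40 N, if the wrist force passes 120 N, or if a joint passes its speed limit or range.

### The arm

A 6-joint arm with a two-finger parallel gripper is mounted at the origin on the work surface. World frame = base frame: x ahead of the robot, y to its left, z up, the work surface at z = 0. Lengths are in m, angles in rad, forces in N, time in s.
With the tool pointing down it reaches from about 0.35 to 0.85 m from the base axis. Payload 8.1 kg.
Tool frame: the origin (TCP) lies between the finger pads; the fingertips stand env.tcp_to_tips ahead of it and the grasp point (between the pads) is the TCP (env.tcp_to_tips is the distance from the TCP to the fingertips, in m); z points along the fingers, y is the line along which they close (so a half turn about z gives the same grasp; the last joint's range is limited). The gripper opens to 93 mm and grips with 3 to 60 N. Pads are 15 mm wide; open, the fingers measure 128 mm over their backs; the gripper's body (75 mm by 188 mm) begins 65 mm behind the grasp point.
Start: joints at [1.263, 0.13, 1.488, -0, 1.523, -0.085], TCP at [0.133, 0.585, 0.238] pointing down, gripper open.
Joint ranges: [-2.96, 2.96], [-0.89, 2.26], [0.02, 2.5], [-1.34, 4.48], [0, 2.73], [-2.66, 2.66]. Speed limits (rad/s): [2.39, 2.39, 2.79, 3.14, 3.14, 3.14].

### API

Orientations are given as a 3x3 rotation matrix whose columns are the frame's x, y, z axes.
In Python, from bench import status, imaging, order, env gives the robot as it stands. The module is installed in compiled form; this text tells all that it offers.
- The arm moves only by the tool drive_tool, never from a script. Its argument "increments" is a list of rows, each a list of 6 numbers: the shift along the world's x, y, z in mm, then the turn, a rotation vector about the world's x, y, z in rad. A call has 1 to 20 rows; each row is the pose to reach, as a shift and turn from the pose commanded when the call began; what a row does not reach only later rows make up. A row lasts 1/12 s, in which the tool goes at most 41.7 mm and 7.16 degrees, less where a joint would pass 70% of its speed; a pose out of reach is approached as far as the arm can. A call with a gripper value outside its range is refused whole. "jaw" is the opening, from 0 (shut) to 1 (fully open), set as the call begins (left out, the last holds). The fingers move at their own pace and stop on an object; "grip_force" is the grip in N (left out, the last holds). Time passes only in rows, so rows that repeat a pose let the fingers close. It gives the time, the measured TCP pose, the force, the opening and the grip force at its end, in the units of the state.
- status.sense(): the state, without advancing time (a new reading comes with each control period).
- imaging.read_camera(name): name is "scene" or "top" or "wrist"; returns a dict with "frame" (480x640x3 uint8, red, green, blue), "vertical_fov" (degrees; the focal length in pixels is half the picture's height over the tangent of half this angle, whatever the lens; pixels are square), "cx", "cy" (the principal point, pixels), "world_from_camera" (4x4, takes a point from camera to world coordinates); the wrist camera has in their place "hand_eye" (4x4, takes a point from camera to tool coordinates, whose origin is the TCP and whose axes are the flange's). Camera axes: x right, y down, z forward; pixel columns grow to the right and rows downward; lengths in m; the calibration is good to about 2 mm. A picture is of the moment at which its call begins: read the wrist's pose just before it. There is no depth.
- order.finish_job(): hands the job in; it is judged then, once.
The state is a dict: "time_s": time; "q": joint angles; "qvel": joint speeds; "joint_efforts": joint torques, N m; "ee_pos": TCP position; "tool_rot": TCP orientation; "contact_force": force on the tool from outside, world axes, zero at the start; "ft_torque": the same for the moment, N m; "finger_gap": finger opening in m; "finger_force": force on a finger pad.
Only numpy, scipy, OpenCV 4.12 (cv2) and the standard library are available. Lean on these libraries where they do the work, as an engineer would, in place of code of your own. Each camera call takes 0.05 s, during which the arm holds its last target. There are 200 camera calls.

## Working session

There is one attempt and no reset: what is moved stays moved. The work goes in short steps, Python scripts to look and compute and a tool call to move; the robot and the scene stay as the last step left them, time stands still between calls to the robot, and variables do not carry over. Pictures are saved under pics/ and viewed, at most 10 in all, crops included, and the job is handed in when it is done.

Besides the shell and the picture viewer there is one more tool, called after ">>>" as name([rows], argument=value, ...), one row to a line, values as JSON. drive_tool: Moves the arm, as the interface text tells. Its arguments: {"type":"object","properties":{"increments":{"type":"array"},"jaw":{"type":"number"},"grip_force":{"type":"number"}},"required":["increments"]}

```bash
mkdir -p pics; cat > h.py <<'E'
from bench import status, imaging, order, env
import numpy as np, cv2
def shot(n,f):
    r=imaging.read_camera(n); cv2.imwrite('pics/'+f,r['frame'][:,:,::-1]); return r
def ray(r,u,v,z,T=None):
    T=np.array(r['world_from_camera']) if T is None else T
    f=240/np.tan(np.radians(r['vertical_fov'])/2)
    d=T[:3,:3]@np.array([(u-r['cx'])/f,(v-r['cy'])/f,1]); o=T[:3,3]
    return o+d*(z-o[2])/d[2]
E
python3 - <<'E'
from h import *
import pickle
print(env.tcp_to_tips)
d={}
for n in('top','scene'):
    d[n]=shot(n,n+'0.png'); print(n,d[n]['vertical_fov'],d[n]['cx'],d[n]['cy'],np.round(d[n]['world_from_camera'],3).tolist())
pickle.dump(d,open('d.pkl','wb'))
E
```

```text
0.019
top 50.39384830984081 320.56290261048423 241.18420685581748 [[-0.088, -0.971, 0.223, 0.354], [-0.996, 0.084, -0.025, 0.01], [0.006, -0.224, -0.975, 1.098], [0.0, 0.0, 0.0, 1.0]]
scene 53.36703447621128 310.9423877520229 230.6693925367172 [[0.797, 0.48, -0.368, 1.025], [0.604, -0.617, 0.504, -0.616], [0.015, -0.623, -0.782, 1.018], [0.0, 0.0, 0.0, 1.0]]
```

View pics/top0.png

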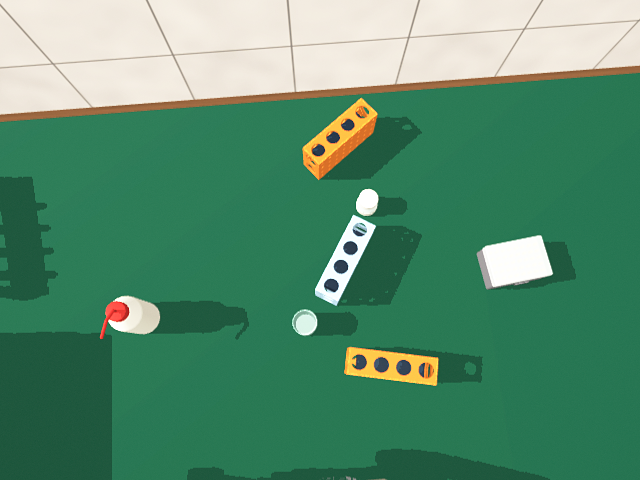

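View pics/scene0.png

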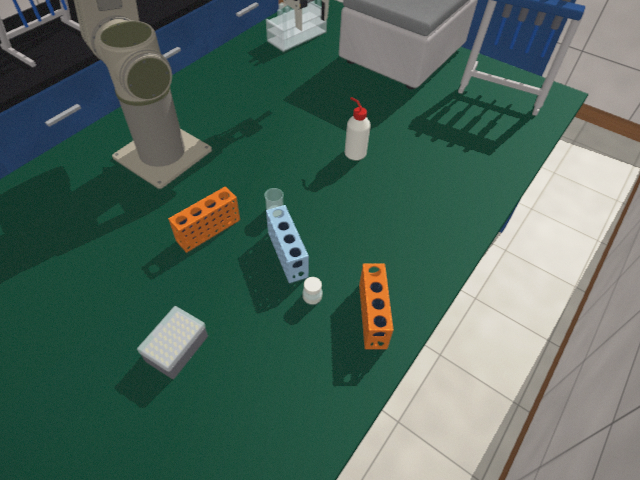

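```bash
python3 - <<'E'
from h import *
import pickle
d=pickle.load(open('d.pkl','rb'))
a=cv2.resize(d['top']['frame'][180:340,270:430],(560,560),interpolation=cv2.INTER_CUBIC)
b=cv2.resize(d['scene']['frame'][185:305,250:330],(373,560),interpolation=cv2.INTER_CUBIC)
b=b[:,:240*1]
cv2.imwrite('pics/c1.png',np.hstack([a,b])[:,:,::-1])
for p in [(357,215),(376,224),(337,304),(316,294)]: print(ray(d['top'],*p,.093).round(3))
E
```

```text
[ 0.631 -0.095  0.093]
[ 0.609 -0.132  0.093]
[ 0.454 -0.037  0.093]
[0.477 0.002 0.093]
```

View pics/c1.png

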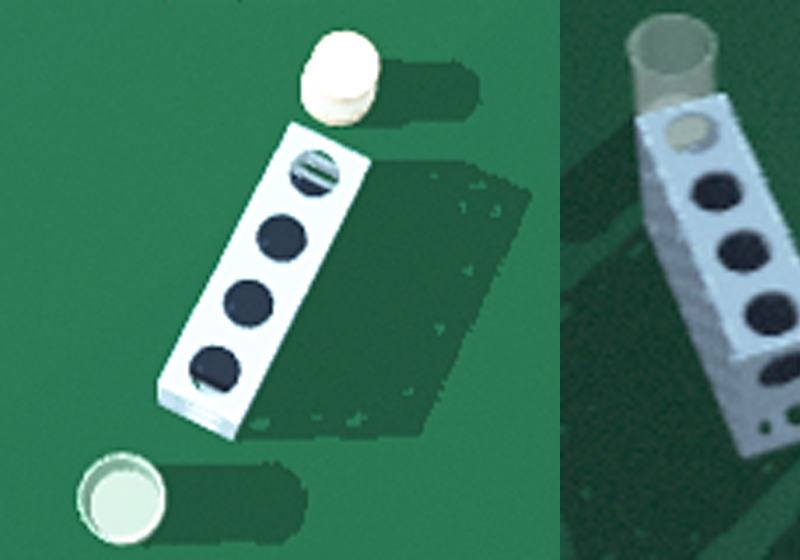

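```bash
python3 - <<'E'
from h import *
import pickle
d=pickle.load(open('d.pkl','rb'))
f=d['scene']['frame'][180:305,160:330]
g=cv2.createCLAHE(3,(3,3)).apply(cv2.cvtColor(f,cv2.COLOR_RGB2GRAY))
cv2.imwrite('pics/c2.png',cv2.resize(g,(796,585),interpolation=cv2.INTER_CUBIC))
r=shot('wrist','w0.png'); print(r['vertical_fov'],r['cx'],r['cy'],np.round(r['hand_eye'],3).tolist())
s=status.sense(); print(s['time_s'],np.round(s['tool_rot'],3).tolist(),s['ee_pos'])
P=[ray(d['top'],*p,.093) for p in [(353.1,214.9),(376,225.7),(338,301.4),(315.7,290.9)]]
print(np.round(P,3)); print(np.mean(P,0))
E
```

```text
62.47007342230142 313.3578535262844 235.8744836348002 [[0.0, -0.958, -0.286, 0.08], [1.0, 0.0, -0.0, -0.001], [0.0, -0.286, 0.958, -0.146], [0.0, 0.0, 0.0, 1.0]]
0.15 [[-0.975, 0.221, -0.0], [0.221, 0.975, -0.001], [0.0, -0.001, -1.0]] [0.13241596 0.58478518 0.23681786]
[[ 0.632 -0.087  0.093]
 [ 0.606 -0.132  0.093]
 [ 0.459 -0.04   0.093]
 [ 0.483  0.002  0.093]]
[ 0.54511882 -0.06408872  0.093     ]
```

View pics/c2.png

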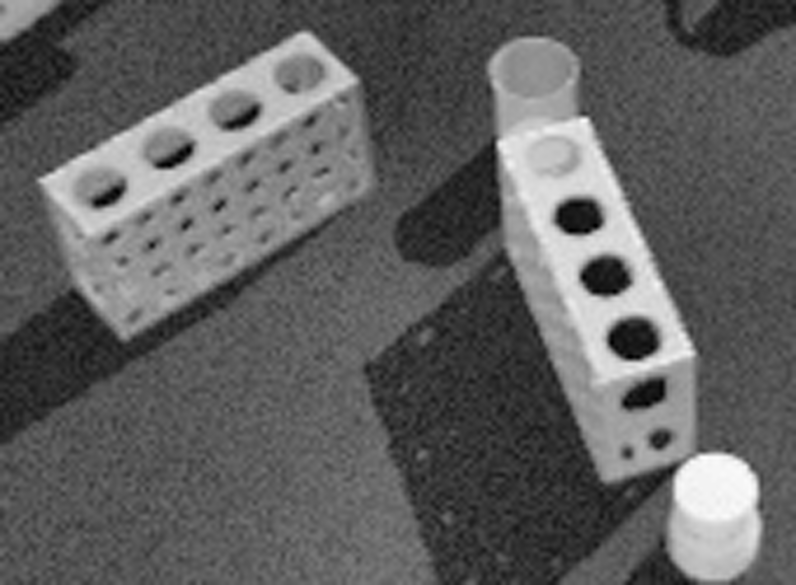

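>>> drive_tool([
  [513,-487,40,0,0,-1.897],
  [513,-487,40,0,0,-1.897],
  [513,-487,40,0,0,-1.897],
  [513,-487,40,0,0,-1.897],
  [513,-487,40,0,0,-1.897],
  [513,-487,40,0,0,-1.897],
  [513,-487,40,0,0,-1.897],
  [513,-487,40,0,0,-1.897],
  [513,-487,40,0,0,-1.897],
  [513,-487,40,0,0,-1.897],
  [513,-487,40,0,0,-1.897],
  [513,-487,40,0,0,-1.897],
  [513,-487,40,0,0,-1.897],
  [513,-487,40,0,0,-1.897],
  [513,-487,40,0,0,-1.897],
  [513,-487,40,0,0,-1.897],
  [513,-487,40,0,0,-1.897],
  [513,-487,40,0,0,-1.897],
  [513,-487,40,0,0,-1.897],
  [513,-487,40,0,0,-1.897],
])

```text
time_s: 1.82
ee_pos: [0.6453, 0.0981, 0.2768]
tool_rot: [[0.522, 0.853, -0.002], [0.853, -0.522, 0.0], [-0.001, -0.001, -1.0]]
contact_force: [-0.8, 0.2, 1.2]
finger_gap: 0.0931
finger_force: 0.0
```

```bash
python3 - <<'E'
from h import *
s=status.sense(); r=shot('wrist','w1.png')
print(s['time_s'],s['ee_pos'],np.round(s['tool_rot'],3).tolist())
E
```

```text
1.8167 [0.64526347 0.09813118 0.27681884] [[0.522, 0.853, -0.002], [0.853, -0.522, 0.0], [-0.001, -0.001, -1.0]]
```

View pics/w1.png

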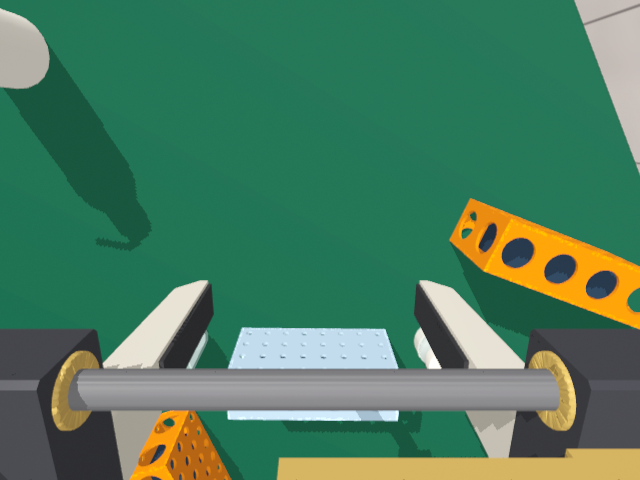

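```bash
python3 - <<'E'
from h import *
f=cv2.imread('pics/w1.png')[320:425,220:405]
g=cv2.createCLAHE(3,(1,1)).apply(f[:,:,2])
cv2.imwrite('pics/c3.png',cv2.resize(np.vstack([g[:52],g[85:]]),None,fx=4.2,fy=4.2,interpolation=cv2.INTER_CUBIC))
E
```

```text
(no output)
```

View pics/c3.png

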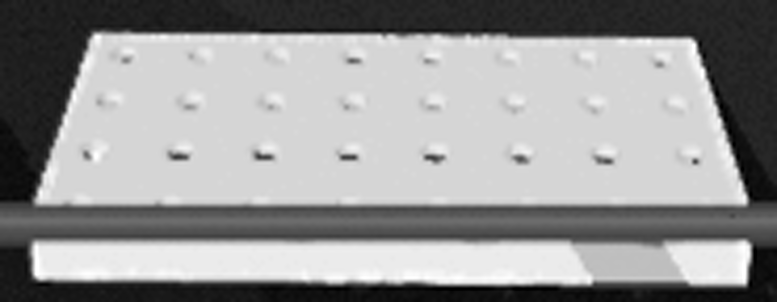

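>>> drive_tool([
  [-145,-236,0,0,0,0],
  [-145,-236,0,0,0,0],
  [-145,-236,0,0,0,0],
  [-145,-236,0,0,0,0],
  [-145,-236,0,0,0,0],
  [-145,-236,0,0,0,0],
  [-145,-236,0,0,0,0],
  [-145,-236,0,0,0,0],
  [-145,-236,-100,0,0,0],
  [-145,-236,-100,0,0,0],
  [-145,-236,-100,0,0,0],
  [-145,-236,-100,0,0,0],
])

```text
time_s: 2.87
ee_pos: [0.4973, -0.135, 0.1724]
tool_rot: [[0.52, 0.854, -0.008], [0.854, -0.52, 0.003], [-0.001, -0.008, -1.0]]
contact_force: [-0.9, 0.2, -0.1]
finger_gap: 0.0926
finger_force: 0.0
```

```bash
python3 - <<'E'
from h import *
# wrist view 1: lower edge of small-hole side at z=0
w=imaging.read_camera('wrist'); 
T=np.eye(4); T[:3,:3]=[[0.522,0.853,-0.002],[0.853,-0.522,0],[-0.001,-0.001,-1]]; T[:3,3]=[.6453,.0981,.2768]
M=T@np.array(w['hand_eye'])
a,b=[ray(w,*p,0,M) for p in((242.6,328.3),(385,329))]
u=(b-a)/np.linalg.norm(b-a); print(a,b,np.linalg.norm(b-a),np.degrees(np.arctan2(u[1],u[0])))
n=np.array([-u[1],u[0],0]); print('centre',(a+b)/2-.0255*n,'n',n)
r=shot('scene','s1.png')
f=cv2.resize(r['frame'][140:340,180:420],(720,600)); cv2.imwrite('pics/c4.png',f[:,:,::-1])
E
```

```text
[0.48767808 0.00316552 0.        ] [ 0.6329529  -0.08674249  0.        ] 0.1708456076876378 -31.75262948815364
centre [ 0.54689604 -0.06347185  0.        ] n [0.52625295 0.85032807 0.        ]
```

View pics/c4.png

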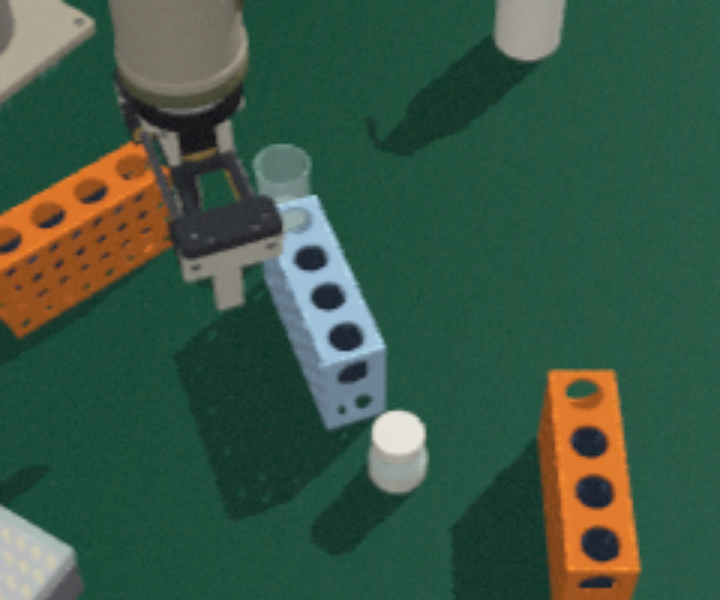

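>>> drive_tool([
  [0,0,-40,0,0,0],
  [0,0,-82,0,0,0],
  [0,0,-82,0,0,0],
  [0,0,-82,0,0,0],
  [0,0,-82,0,0,0],
  [5,8,-82,0,0,0],
  [10,16,-82,0,0,0],
  [15,24,-82,0,0,0],
  [17,28,-82,0,0,0],
  [18,30,-82,0,0,0],
  [18,30,-82,0,0,0],
  [18,30,-82,0,0,0],
])

```text
time_s: 3.97
ee_pos: [0.5185, -0.1076, 0.0956]
tool_rot: [[0.521, 0.853, -0.0], [0.853, -0.521, -0.0], [-0.0, -0.0, -1.0]]
contact_force: [0.0, -0.1, 0.4]
finger_gap: 0.0929
finger_force: 0.0
```

>>> drive_tool([
  [1.6,2.6,0,0,0,0],
  [3.2,5.1,0,0,0,0],
  [4.7,7.7,0,0,0,0],
  [6.3,10.2,0,0,0,0],
  [7.9,12.8,0,0,0,0],
  [9.5,15.3,0,0,0,0],
  [11.1,17.9,0,0,0,0],
  [12.6,20.4,0,0,0,0],
  [14.2,23,0,0,0,0],
  [15.8,25.5,0,0,0,0],
  [15.8,25.5,0,0,0,0],
  [15.8,25.5,0,0,0,0],
])

```text
time_s: 4.97
ee_pos: [0.5344, -0.0821, 0.0956]
tool_rot: [[0.522, 0.853, -0.0], [0.853, -0.522, 0.0], [0.0, -0.0, -1.0]]
contact_force: [-0.4, -1.0, 0.7]
finger_gap: 0.0931
finger_force: 0.2
```

```bash
python3 - <<'E'
from h import *
r=shot('scene','s2.png')
f=cv2.resize(r['frame'][160:320,220:400],(675,600)); cv2.imwrite('pics/c5.png',f[:,:,::-1])
E
```

```text
(no output)
```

View pics/c5.png

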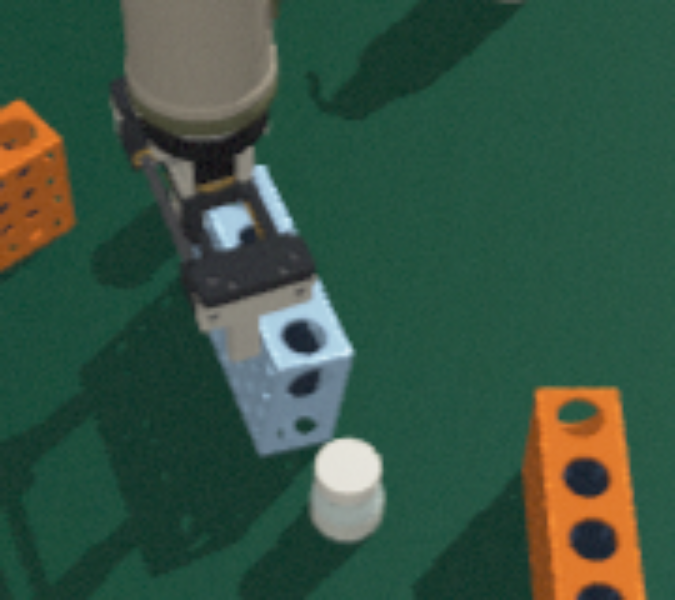

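>>> drive_tool([
  [1.6,2.6,0,0,0,0],
  [3.2,5.1,0,0,0,0],
  [4.7,7.7,0,0,0,0],
  [6.3,10.2,0,0,0,0],
  [7.4,11.9,0,0,0,0],
  [8.4,13.6,0,0,0,0],
  [9.5,15.3,0,0,0,0],
  [10.5,17,0,0,0,0],
  [11.5,18.6,0,0,0,0],
  [11.5,18.6,0,0,0,0],
  [11.5,18.6,0,0,0,0],
])

```text
time_s: 5.93
ee_pos: [0.5458, -0.0636, 0.0956]
tool_rot: [[0.522, 0.853, -0.0], [0.853, -0.522, 0.0], [-0.0, -0.0, -1.0]]
contact_force: [-0.8, 0.0, -0.1]
finger_gap: 0.093
finger_force: 0.0
```

>>> drive_tool([
  [1,1.7,0,0,0,0],
  [2.1,3.4,0,0,0,0],
  [3.2,5.1,0,0,0,0],
  [4.2,6.8,0,0,0,0],
  [4.2,6.8,0,0,0,0],
  [4.2,6.8,0,0,0,0],
  [4.2,6.8,0,0,0,0],
  [4.2,6.8,0,0,0,0],
  [4.2,6.8,0,0,0,0],
])

```text
time_s: 6.68
ee_pos: [0.55, -0.057, 0.0956]
tool_rot: [[0.522, 0.853, -0.0], [0.853, -0.522, -0.0], [-0.0, -0.0, -1.0]]
contact_force: [-0.6, 0.3, 0.7]
finger_gap: 0.0932
finger_force: 0.0
```

```bash
python3 - <<'E'
from h import *
r=shot('scene','s3.png')
f=cv2.resize(r['frame'][160:320,220:400],(675,600)); cv2.imwrite('pics/c6.png',f[:,:,::-1])
E
```

```text
(no output)
```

View pics/c6.png

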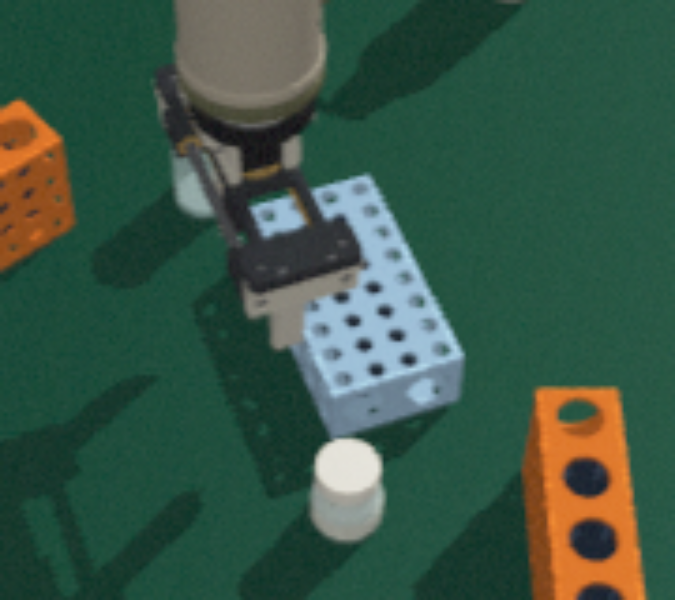

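>>> drive_tool([
  [-6,-10,10,0,0,0],
  [-10,-17,45,0,0,0],
  [-10,-17,80,0,0,0],
  [-10,-17,120,0,0,0],
  [-80,-17,150,0,0,0],
  [-80,-17,150,0,0,0],
  [-120,-17,150,0,0,0],
  [-120,-17,150,0,0,0],
  [-120,-17,150,0,0,0],
  [-120,-17,150,0,0,0],
  [-120,-17,150,0,0,0],
  [-120,-17,150,0,0,0],
])

```text
time_s: 7.73
ee_pos: [0.4308, -0.0742, 0.2457]
tool_rot: [[0.522, 0.853, -0.0], [0.853, -0.522, 0.0], [-0.0, -0.0, -1.0]]
contact_force: [0.1, -0.4, 0.1]
finger_gap: 0.0928
finger_force: 0.0
```

```bash
python3 - <<'E'
from h import *
r=shot('top','t2.png')
f=cv2.resize(r['frame'][160:360,250:450],(600,600),interpolation=cv2.INTER_CUBIC); cv2.imwrite('pics/c7.png',f[:,:,::-1])
E
```

```text
(no output)
```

View pics/c7.png

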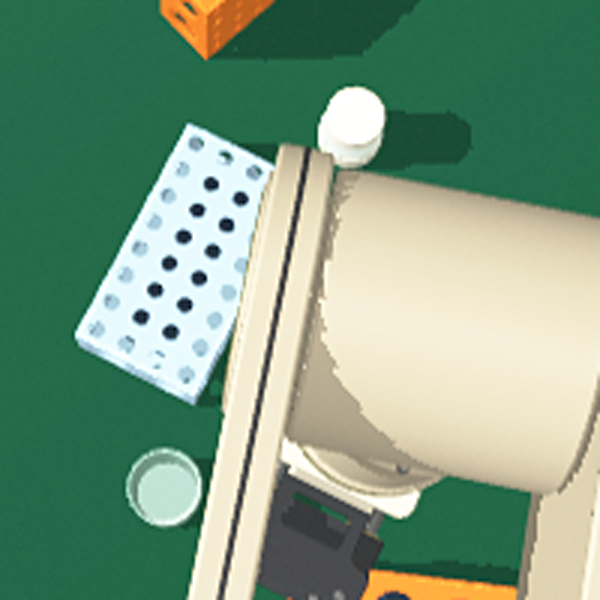

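The top view shows the rack lying flat, wide holes up (crop corners about (190,125) and (195,402)). The beaker and jar are where they were and the arm is clear, so I'm handing in.

```bash
python3 -c "
from h import *
print(order.finish_job())"
```

```text
the job is handed in; nothing more can be done
None
```

The four-way rack was tipped over on the spot and lies flat with its 32 wide holes facing up; the beaker and jar beside it stayed where they were, and the job is handed in.

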